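Close the screw tin with its nested lids and take the outer lid back as a dish

TASK

The spare-screw tin was left open and its two lids stand nested together on the mat. Grip the nested pair by the rim of the inner lid, carry it over as one and lower it onto the tin so that the inner lid sits fully home in the mouth with the outer lid still on it, and let go. Then take hold of the outer lid alone, which will be the screw dish for the next phone, lift it straight off without disturbing the inner lid or moving the tin or anything else about, and finish while still holding it level in the gripper, about ten centimetres above the tin.

Things in the scene. Friction and masses are not known exactly. Their poses are not given: they have to be found in the camera images.
- tin: (all sizes in mm) the spare-screw tin: open rectangular tinplate box, 102 long (own x) x 62 wide (own y) x 45 high, walls 3, small screws in the bottom (under 20 deep), about 0.7 kg, loose on the mat to the left or right of the phone, the lids on the other side. Origin at the centre of its underside, z up. The mat is a fixed flat rubber sheet, its top 3 above the table
- tin_mouth (a point): centre of the tin's mouth (opening 96 x 56), level with its top edge, 45 above its origin. With the inner lid fully home its rim lies on this edge all round, its origin is 11 below this point (34 above the tin's origin), and its long side is along the tin's, either way round; 2 play all round. The pan's sloping sides guide it in; no pressing needed
- inner_lid: inner lid, lower of the nested pair, tinplate, about 90 g: a pan that plugs the tin's mouth, 86 (own x) x 46 at the bottom (height 0) widening to 92 x 52 at height 11; above it the rim, then a raised panel 92 x 52 from 16 to 22 with a flat wire pull to 25, hidden under the outer lid. Origin at the centre of its underside, z up; at the start it stands on the mat
- inner_rim (a point): centre of the inner lid's rim: 106 (own x) x 66 (own y), 5 thick, heights 11 to 16 of that lid (this point: 13.5). It stands out 2 beyond the outer lid all round, so fingers closed low across the 66 width grip the rim and the outer lid rides on it. Nothing fastens the lids together: gripping the outer lid lifts only the outer lid
- outer_lid: outer lid, tinplate, about 60 g: plain rectangular cap, 102 (own x) x 62 (own y) x 24 high, open below, walls 3, 2 play over the inner lid's raised panel. Origin at the centre of its open lower edge, z up. Nested, this edge rests on the inner lid's rim, 16 above the inner lid's origin, long sides parallel; with the pair on the tin it spans 50 to 74 above the tin's underside
- phone: bystander: black phone lying on the mat between the tin and the lids, 148 (own x) x 72 x 8; origin at the centre of its underside
- cover0: bystander: grey plastic battery cover lying flat, 146 (own x) x 72 x 4, at the left; origin at the centre of its underside
- cover1: bystander: grey plastic battery cover like cover0, at the left, further from the robot; origin at the centre of its underside
- cover2: bystander: grey plastic battery cover like cover0, beyond the phone; origin at the centre of its underside
- round_tin: bystander: small closed round tin, diameter 62, 40 high, beyond the phone; origin at the centre of its underside
- screwdriver: bystander: black-handled screwdriver, 150 long (own x), lying at the right in front of the steel drawer; origin under its middle
Things that resemble listed ones, but are neither listed nor needed, are in the scene too. Leave any brown look-alike of the outer_lid alone.

How it is judged (in metres and radians):
On the way, in this order (a step that is already met when the one before it is completed fails the run):
1. the nested pair is lifted clear of the mat together (height (world z) of inner_lid above 0.03 m and contact force between the fingers and inner_lid above 0.5 N and z of outer_lid in the frame of inner_lid between 0.012 and 0.02 m and horizontal distance between outer_lid and inner_lid below 0.006 m), for 0.1 s.
2. the inner lid sits home in the tin, the outer lid still nested on it, and both are let go (z of inner_lid in the frame of tin between 0.03 and 0.037 m and horizontal distance between inner_lid and tin below 0.005 m and angle between inner_lid's own z axis and vertical below 0.06 rad and angle between the x axis of inner_lid and the x axis of tin, either way round below 0.12 rad and z of outer_lid in the frame of inner_lid between 0.012 and 0.02 m and horizontal distance between outer_lid and inner_lid below 0.006 m and contact force between the fingers and inner_lid below 0.05 N and contact force between the fingers and outer_lid below 0.05 N), for 0.2 s.
At the end, for the whole second after the job is handed in: Inner lid home in the tin: within 5 mm of its axis, 30-37 mm above its underside, level to 0.06 rad, square to 0.12 rad, untouched by the fingers. Outer lid held still by the fingers (1 N or more), 50 to 234 mm above its nested place, within 50 mm of the tin's axis, level to 0.2 rad (z of inner_lid in the frame of tin between 0.03 and 0.037 m and horizontal distance between inner_lid and tin below 0.005 m and angle between each of inner_lid, tin's own z axis and vertical below 0.06 rad and angle between the x axis of inner_lid and the x axis of tin, either way round below 0.12 rad and z of outer_lid in the frame of inner_lid between 0.066 and 0.25 m and horizontal distance between outer_lid and tin below 0.05 m and angle between outer_lid's own z axis and vertical below 0.2 rad and contact force between the fingers and outer_lid above 1 N and contact force between the fingers and inner_lid below 0.05 N and linear speed of each of outer_lid, inner_lid below 0.03 m/s); the arm keeps its last pose, push and grip.
It fails at once if the lids come apart (by 8 mm up or 10 mm sideways) while the inner lid is not sitting in the tin (not (z of outer_lid in the frame of inner_lid between 0.008 and 0.024 m and horizontal distance between outer_lid and inner_lid below 0.01 m) and not (z of inner_lid in the frame of tin between 0.028 and 0.039 m and horizontal distance between inner_lid and tin below 0.007 m and angle between inner_lid's own z axis and vertical below 0.12 rad and angle between the x axis of inner_lid and the x axis of tin, either way round below 0.2 rad)).
It fails at once if the lids are dropped (falling faster than 0.4 m/s, out of the fingers) (linear speed of inner_lid above 0.4 m/s and contact force between the fingers and inner_lid below 0.05 N and contact force between the fingers and outer_lid below 0.05 N).
It fails at once if the tin is shoved more than 30 mm (distance of tin from where it was at the start of the episode above 0.03 m).
It fails at once if a bystander is shoved more than 30 mm (distance of any of phone, cover0, cover1, cover2, round_tin, screwdriver from where it was at the start of the episode above 0.03 m).
It also fails if it takes over 45 s, if anything falls off the work surface, if the arm or the gripper's body presses on something with over 40 N, if the wrist force passes 120 N, or if a joint passes its speed limit or range.

ROBOT

A 6-joint arm with a two-finger parallel gripper is mounted at the origin on the work surface. World frame = base frame: x ahead of the robot, y to its left, z up, the work surface at z = 0. Lengths are in m, angles in degrees, forces in N, time in s.
With the tool pointing down it reaches from about 0.25 to 0.725 m from the base axis. Payload 9.7 kg.
Tool frame: the origin (TCP) lies midway between the tips of the shut fingers; the grasp point (between the pads) lies 19 mm behind it (bot.pinch_z is the distance from the TCP to the grasp point, in m); z points along the fingers, y is the line along which they close (so a half turn about z gives the same grasp; the last joint's range is limited). The gripper opens to 85 mm and grips with 20 to 120 N. Pads are 22 mm wide; open, the fingers measure 114 mm over their backs; the gripper's body (76 mm by 85 mm) begins 54 mm behind the grasp point. The pads swing forward as they close: fully open they stand 13 mm farther back than shut.
Start: joints at [-65.088, 4.979, 10.078, 95.1, 0, 90], TCP at [0.232, -0.499, 0.231] pointing down, gripper open.
Joint ranges: [-179.16, 179.16], [-48.56, 103.87], [-65.8, 70.77], [-126.05, 130.52], [-82.76, 87.17], [-180, 180]. Speed limits (degrees/s): [127.2, 127.2, 147.25, 180, 180, 180].

INTERFACE

Orientations are given as [roll, pitch, yaw] about the fixed x, y, z axes, in that order (R = Rz(yaw) Ry(pitch) Rx(roll)).
In Python, from workcell import sensors, camera, ticket, bot gives the robot as it stands.
- The arm moves only by the shell command python3 -m handwheel 'ROWS' [FORCE]. ROWS is a JSON object of lists of equal length, an entry for each row: "gripper": the opening, from -1 (shut) to 1 (fully open); "slide": the shift along the tool's x, y, z in mm, a list of three; "yaw": the turn about the tool's z in rad. A call has 1 to 8 rows; each row shifts and turns the commanded pose from where the row before left it, along the tool's axes as they then stand; what a row does not reach is not made up. A row lasts 1/12 s, in which the tool goes at most 41.7 mm and 7.16 degrees, less where a joint would pass 70% of its speed; a pose out of reach is approached as far as the arm can. A call is refused whole if a number of a shift passes 41.7 or a number of a turn 0.125, either way. A call with a gripper value outside its range is refused whole. The fingers move at their own pace and stop on an object; FORCE is the grip in N (left out, the last holds). Time passes only in rows, so rows that do not move let the fingers close. It gives the time, the measured TCP pose, the force, the opening and the grip force at its end, in the units of the state.
- sensors.get_obs(): the state, without advancing time (a new reading comes with each control period).
- camera(name): name is "side" or "top"; returns a dict with "img" (420x560x3 uint8, red, green, blue), "fx", "fy", "cx", "cy" (pixels), "R" (3x3) and "t" (3): a world point X has camera coordinates R X + t. Camera axes: x right, y down, z forward; pixel columns grow to the right and rows downward; lengths in m; the calibration is good to about 2 mm. A picture is of the moment at which its call begins. There is no depth.
- ticket.job_done(): hands the job in; it is judged then, once.
The state is a dict: "time": time; "q": joint angles; "qd": joint speeds; "joint_efforts": joint torques, N m; "ee_pos": TCP position; "tcp_rot": TCP orientation; "wrist_force": force on the tool from outside, world axes, zero at the start; "torque": the same for the moment, N m; "opening": finger opening in m; "grasp_force": force on a finger pad.
Only numpy, scipy, OpenCV 4.12 (cv2) and the standard library are available. Lean on these libraries where they do the work, as an engineer would, in place of code of your own. Each camera call takes 0.05 s, during which the arm holds its last target. There are 200 camera calls.

## Working session

There is one attempt and no reset: what is moved stays moved. The work goes in short steps, Python scripts to look and compute and a shell command to move; the robot and the scene stay as the last step left them, time stands still between calls to the robot, and variables do not carry over. Pictures are saved under pics/ and viewed, at most 10 in all, crops included, and the job is handed in when it is done.

```bash
mkdir -p pics
cat > h.py <<'E'
import numpy as np, cv2
from workcell import sensors, camera, ticket, bot
def snap(n,f=None):
    c=camera(n)
    if f: cv2.imwrite('pics/'+f,c['img'][:,:,::-1])
    return c
def ray(c,u,v):
    R=np.array(c['R']);t=np.array(c['t'])
    d=R.T@np.array([(u-c['cx'])/c['fx'],(v-c['cy'])/c['fy'],1.]); return -R.T@t,d
def onz(c,u,v,z):
    o,d=ray(c,u,v); return o+d*(z-o[2])/d[2]
def proj(c,X):
    p=np.array(c['R'])@np.array(X,float)+np.array(c['t']); return np.array([c['fx']*p[0]/p[2]+c['cx'],c['fy']*p[1]/p[2]+c['cy']])
def tri(rs):
    A=0;b=0
    for o,d in rs:
        d=d/np.linalg.norm(d);P=np.eye(3)-np.outer(d,d);A=A+P;b=b+P@o
    return np.linalg.solve(A,b)
E
python3 - <<'E'
from h import *
import pickle
d={n:snap(n,n+'0.png') for n in('top','side')}
pickle.dump(d,open('c0.pkl','wb'))
for n in d: print(n,{k:np.round(v,3).tolist() for k,v in d[n].items() if k!='img'}, ray(d[n],280,210))
print(sensors.get_obs(), bot.pinch_z)
E
```

```text
top {'fx': 449.04, 'fy': 449.04, 'cx': 280.183, 'cy': 204.351, 'R': [[0.015, -1.0, 0.014], [-0.998, -0.016, -0.061], [0.061, -0.013, -0.998]], 't': [0.003, 0.493, 1.161]} (array([0.42090564, 0.02676956, 1.18845833]), array([ 0.04877772, -0.01305191, -0.99880369]))
side {'fx': 494.44, 'fy': 494.44, 'cx': 271.825, 'cy': 207.967, 'R': [[-0.978, -0.206, -0.02], [-0.111, 0.604, -0.79], [0.174, -0.77, -0.613]], 't': [0.519, 0.079, 1.403]} (array([0.27142189, 1.13968344, 0.93370516]), array([ 0.157858  , -0.77121334, -0.61692877]))
{'time': 0.1, 'q': array([-6.50889346e+01,  5.00749946e+00,  1.00395843e+01,  9.50987757e+01,
       -4.84829436e-04,  9.00007096e+01]), 'qd': array([ 0.00636403, -0.04119857,  0.15141388, -0.01578309,  0.11323426,
       -0.0435801 ]), 'joint_efforts': array([ 2.24669930e-03, -5.21560800e+01,  4.65653872e+01,  1.60246447e-02,
        8.24556969e-05,  1.65052671e-05]), 'ee_pos': array([ 0.23158094, -0.49865196,  0.23066356]), 'tcp_rot': array([-1.79933309e+02,  4.85655038e-04,  2.49103564e+01]), 'wrist_force': array([ 0.20702265,  0.2495853 , -0.88926943]), 'torque': array([-0.05128197,  0.04260136, -0.10796045]), 'grasp_force': 0.0, 'opening': 0.08532082585602094} 0.0187
```

View pics/top0.png

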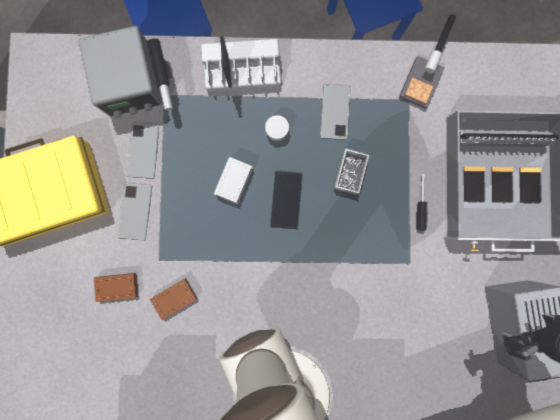

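View pics/side0.png

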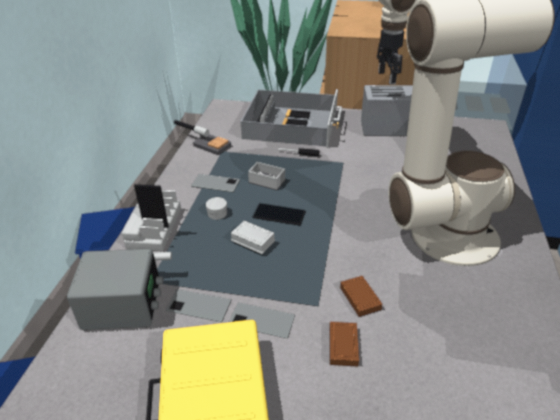

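The top view shows the pale nested pair at (234,181), the open tin with screws at (351,172), and the phone at (286,200) between them. In the side view the pair is at (253,237) and the tin at (267,175).

Things that could be mistaken for the lid pair are the brown caps at top (116,288) and (174,299), the round tin at (277,127), and the open tin at (351,172). I choose the pale pair at (234,181) and will check it in a close crop.

```bash
cat > m.py <<'E'
from h import *
import pickle
d=pickle.load(open('c0.pkl','rb'))
t=d['top']['img'];s=d['side']['img']
a=cv2.resize(t[140:230,205:380],None,fx=4.5,fy=4.5,interpolation=cv2.INTER_CUBIC)[:, :788]
b=cv2.resize(s[155:260,225:295],None,fx=4,fy=4,interpolation=cv2.INTER_CUBIC)
cv2.imwrite('pics/cropA.png',a[:,:,::-1])
o=np.zeros((420,700,3),np.uint8);o[:b.shape[0],:b.shape[1]]=b
b2=cv2.resize(s[215:260,225:285],None,fx=6,fy=6,interpolation=cv2.INTER_CUBIC);o[:270,300:660]=b2
cv2.imwrite('pics/cropB.png',o[:,:,::-1])
g=cv2.cvtColor(t,cv2.COLOR_RGB2HSV)
for (u,v) in [(234,181),(225,185),(351,172),(345,150),(200,220),(286,200)]: print(u,v,t[v,u],g[v,u])
E
python3 m.py
```

```text
234 181 [237 237 239] [120   2 239]
225 185 [237 239 240] [100   3 240]
351 172 [202 202 206] [120   5 206]
345 150 [182 183 185] [110   4 185]
200 220 [110 124 132] [101  43 132]
286 200 [55 59 65] [108  39  65]
```

View pics/cropA.png

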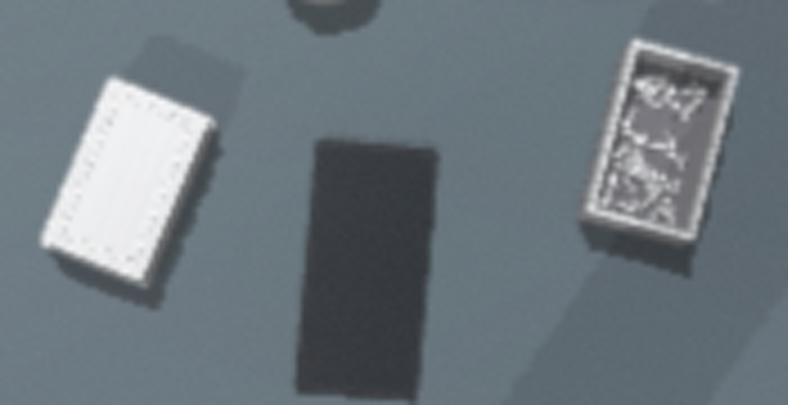

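View pics/cropB.png

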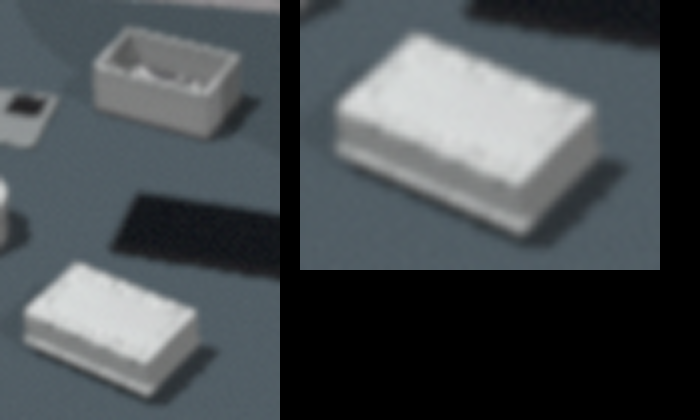

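The crop confirms the choice: a white cap with a protruding rim ledge below it, top-face corners near top pixels (230,157), (253,167), (238,204) and (214,194). The tin is open with its mouth upward. Next I measure both in two views.

```bash
cat > meas.py <<'E'
from h import *
def quad(img,box,thr,k=8,show=False):
    x0,y0,x1,y1=box
    g=cv2.cvtColor(img,cv2.COLOR_RGB2GRAY)[y0:y1,x0:x1]
    g=cv2.GaussianBlur(cv2.resize(g,None,fx=k,fy=k,interpolation=cv2.INTER_CUBIC),(0,0),3)
    m=(g>thr).astype(np.uint8)
    cs,_=cv2.findContours(m,cv2.RETR_EXTERNAL,cv2.CHAIN_APPROX_NONE)
    c=max(cs,key=cv2.contourArea); h=cv2.convexHull(c)
    for e in np.arange(.01,.1,.004):
        p=cv2.approxPolyDP(h,e*cv2.arcLength(h,True),True)
        if len(p)<=4: break
    p=p[:,0].astype(float)
    # refine: fit lines to contour points near each side
    P=c[:,0].astype(float);L=[]
    for i in range(len(p)):
        a,b=p[i],p[(i+1)%len(p)];u=(b-a)/np.linalg.norm(b-a);n=np.array([-u[1],u[0]])
        s=(P-a)@u;q=P[(s>.12*np.linalg.norm(b-a))&(s<.88*np.linalg.norm(b-a))&(abs((P-a)@n)<12)]
        f=cv2.fitLine(q.astype(np.float32),cv2.DIST_HUBER,0,.01,.01).ravel();L.append(f)
    out=[]
    for i in range(len(p)):
        f,g2=L[i-1],L[i];A=np.array([[f[0],-g2[0]],[f[1],-g2[1]]]);r=np.linalg.solve(A,g2[2:]-f[2:])
        out.append(f[2:]+r[0]*f[:2])
    return (np.array(out)+.5)/k-.5+[x0,y0]
def rep(name,W):
    c=W.mean(0);e=np.roll(W,-1,0)-W;l=np.linalg.norm(e,axis=1)
    i=0 if l[0]>l[1] else 1
    ang=[np.degrees(np.arctan2(e[j][1],e[j][0]))%180 for j in (i,i+2)]
    ang2=[np.degrees(np.arctan2(e[j][1],e[j][0]))%180-90 for j in (1-i,(3-i)%4)]
    print(name,'ctr',np.round(c*1000,1),'sides',np.round(l*1000,1),'long yaw',np.round(ang,1),'short-90',np.round(ang2,1))
E
cat > m2.py <<'E'
from meas import *
import pickle
d=pickle.load(open('c0.pkl','rb'));T,S=d['top'],d['side']
ql=quad(T['img'],(205,145,262,212),215);qt=quad(T['img'],(328,140,378,202),155)
print(ql.round(1).tolist(),qt.round(1).tolist())
for z in (.041,.043): rep('lid z%g'%z,np.array([onz(T,*p,z) for p in ql]))
rep('tin',np.array([onz(T,*p,.048) for p in qt]))
sl=quad(S['img'],(225,212,285,260),205)
print('side lid',sl.round(1).tolist())
pl=[proj(S,onz(T,*p,.043)).round(1).tolist() for p in ql];pt=[proj(S,onz(T,*p,.048)).round(1).tolist() for p in qt]
print(pl,pt)
for p in ql:
    q=min(sl,key=lambda s:np.linalg.norm(s-proj(S,onz(T,*p,.043))))
    print('tri',(tri([ray(T,*p),ray(S,*q)])*1000).round(1))
for p,q in zip(sorted(qt.tolist()),[(249,178),(257,163.5),(280,178.5),(285.5,168)]):
    pass
g=cv2.cvtColor(S['img'],cv2.COLOR_RGB2GRAY)
b=cv2.resize(S['img'][155:195,240:295],None,fx=12,fy=12,interpolation=cv2.INTER_CUBIC)
for i,p in enumerate(pt): cv2.circle(b,tuple(int(v) for v in ((p[0]-240+.5)*12,(p[1]-155+.5)*12)),4,(255,0,0),1)
cv2.imwrite('pics/tinside.png',b[:,:,::-1])
E
python3 m2.py
```

```text
[[229.2, 157.0], [250.4, 165.9], [235.4, 201.2], [214.3, 192.7]] [[344.9, 147.7], [368.6, 154.8], [358.3, 192.6], [334.5, 186.9]]
lid z0.041 ctr [554.2 135.3  41. ] sides [59.2 98.8 58.3 99.3] long yaw [158.3 158.8] short-90 [-21.8 -21.3]
lid z0.043 ctr [554.  135.1  43. ] sides [59.1 98.6 58.2 99.2] long yaw [158.3 158.8] short-90 [-21.8 -21.3]
tin ctr [ 581. -170.   48.] sides [ 63.4 101.1  62.6 104.9] long yaw [165.2 165.6] short-90 [-15.9 -12.5]
side lid [[233.7, 232.3], [244.6, 221.6], [266.4, 233.3], [262.5, 243.7]]
[[232.3, 231.4], [244.9, 220.0], [273.7, 232.0], [261.9, 244.0]] [[248.2, 170.5], [257.7, 161.0], [285.1, 168.1], [277.3, 178.1]]
tri [609.3 144.4  40.1]
tri [590.   90.   37.1]
tri [507.6 128.3  37.8]
tri [517.7 180.1  44.1]
```

View pics/tinside.png

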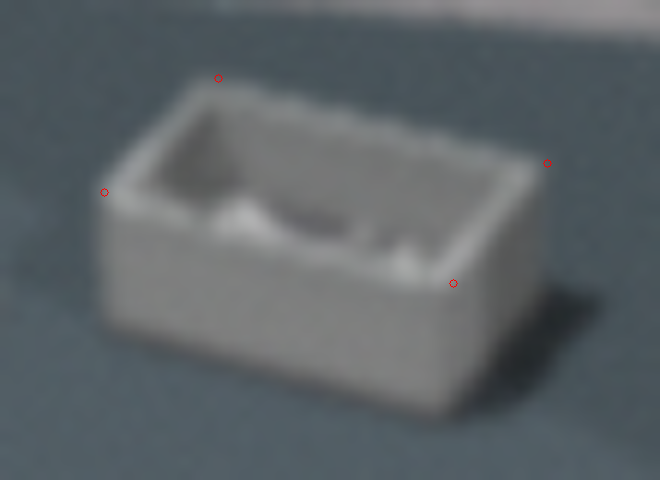

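The projected mouth corners fall on the tin's upper edge in the side view, left (102,188) and front (450,283), so the height is about right. I'll tighten the numbers and make the first travel move at safe height.

```bash
python3 - <<'E'
from meas import *
import pickle
d=pickle.load(open('c0.pkl','rb'));T,S=d['top'],d['side']
for th in (180,200): rep('lid%d'%th,np.array([onz(T,*p,.043) for p in quad(T['img'],(205,145,262,212),th)]))
qt=quad(T['img'],(328,140,378,202),155)
sq=np.array([(104,190),(202,80),(546,158),(450,284)])/12-.5+[240,155]
for p in qt:
    q=min(sq,key=lambda s:np.linalg.norm(s-proj(S,onz(T,*p,.048))));print('tin',(tri([ray(T,*p),ray(S,*q)])*1000).round(1))
ql=quad(T['img'],(205,145,262,212),200)
sq=np.array([(36,110),(120,35),(298,105),(218,184)])/6-.5+[225,215]+[0,0]
sq=np.array([((337-300),108),((418-300),34),((597-300),104),((516-300),185)])/6-.5+[225,215]
for p in ql:
    q=min(sq,key=lambda s:np.linalg.norm(s-proj(S,onz(T,*p,.043))));print('lid',(tri([ray(T,*p),ray(S,*q)])*1000).round(1))
E
python3 -m handwheel '{"gripper":[1,1,1,1,1,1,1,1],"slide":[[28,-22,0],[28,-22,0],[28,-22,0],[28,-22,0],[28,-22,0],[28,-22,0],[0,0,0],[0,0,0]],"yaw":[0,0,0,0,0,0,0.1,0]}'
python3 -c "
from h import *
print(sensors.get_obs()['q'])"
```

```text
lid180 ctr [554.  135.2  43. ] sides [ 62.  101.5  61.4 101.9] long yaw [158.4 158.7] short-90 [-21.7 -21.3]
lid200 ctr [554.  135.2  43. ] sides [ 60.4 100.   59.7 100.5] long yaw [158.3 158.8] short-90 [-21.7 -21.3]
tin [ 639.5 -152.4   48.7]
tin [ 624.6 -213.4   46.9]
tin [ 524.5 -187.2   49.8]
tin [ 538.5 -126.4   47.8]
lid [614.  145.6  39. ]
lid [590.5  89.   41.4]
lid [496.5 125.7  43.4]
lid [520.3 182.1  39.3]
time: 0.77
ee_pos: [0.3292, -0.3069, 0.2313]
tcp_rot: [180.0, -0.0, 19.1]
wrist_force: [-0.1, 0.6, 0.8]
opening: 0.0854
grasp_force: 0.0
[-4.29948813e+01 -8.63512609e+00 -3.17519525e+00  9.54484864e+01
 -3.67384729e-04  1.17878731e+02]
```

```bash
python3 -m handwheel '{"gripper":[1,1,1,1,1,1,1,1],"slide":[[0,0,0],[0,0,0],[0,0,0],[0,0,0],[0,0,0],[0,0,0],[0,0,0],[0,0,0]],"yaw":[-0.12,-0.12,-0.12,-0.12,-0.12,-0.12,-0.12,-0.12]}' >/dev/null
python3 -m handwheel '{"gripper":[1,1,1,1,1,1,1,1],"slide":[[0,0,0],[0,0,0],[0,0,0],[0,0,0],[0,0,0],[0,0,0],[0,0,0],[0,0,0]],"yaw":[-0.12,-0.12,-0.12,-0.12,-0.12,-0.12,-0.12,-0.12]}' >/dev/null
python3 -m handwheel '{"gripper":[1,1,1,1,1,1,1,1],"slide":[[0,0,0],[0,0,0],[0,0,0],[0,0,0],[-2,20,0],[-4,35,0],[-4,35,0],[-4,35,0]],"yaw":[-0.12,-0.12,-0.12,-0.12,-0.033,0,0,0]}'
python3 -m handwheel '{"gripper":[1,1,1,1,1,1,1,1],"slide":[[-4,35,0],[-4,35,0],[-4,35,0],[-4,35,0],[-4,35,0],[-4,35,0],[-4,35,0],[-4,35,0]],"yaw":[0,0,0,0,0,0,0,0]}'
python3 -m handwheel '{"gripper":[1,1],"slide":[[0,0,0],[0,0,0]],"yaw":[0,0]}'
```

```text
time: 2.77
ee_pos: [0.3877, -0.1972, 0.231]
tcp_rot: [-180.0, -0.0, 158.6]
wrist_force: [1.1, -0.9, 0.5]
opening: 0.0853
grasp_force: 0.0
time: 3.43
ee_pos: [0.5206, 0.0523, 0.2309]
tcp_rot: [-180.0, -0.0, 158.7]
wrist_force: [0.5, -1.1, -0.4]
opening: 0.0854
grasp_force: 0.0
time: 3.6
ee_pos: [0.5203, 0.0521, 0.2302]
tcp_rot: [-179.9, -0.1, 158.8]
wrist_force: [0.3, 0.3, -0.7]
opening: 0.0857
grasp_force: 0.0
```

```bash
python3 -m handwheel '{"gripper":[1,1,1,1,1,1,1,1],"slide":[[0,30,0],[-1,30,0],[0,30,0],[0,0,35],[0,0,35],[0,0,35],[0,0,35],[0,0,10]],"yaw":[0,0,0,0,0,0,0,0]}'
python3 - <<'E'
from h import *
c=snap('side');t=snap('top')
o=np.zeros((480,800,3),np.uint8)
o[:,:480]=cv2.resize(c['img'][160:280,190:310],None,fx=4,fy=4,interpolation=cv2.INTER_CUBIC)
o[:320,480:]=cv2.resize(t['img'][130:210,190:270],(320,320),interpolation=cv2.INTER_CUBIC)
cv2.imwrite('pics/app.png',o[:,:,::-1]);print(sensors.get_obs()['ee_pos'])
E
```

```text
time: 4.27
ee_pos: [0.551, 0.1326, 0.0757]
tcp_rot: [-179.7, -0.3, 158.6]
wrist_force: [-0.6, -0.9, -0.5]
opening: 0.0852
grasp_force: 0.0
[0.55227529 0.1333428  0.07957447]
```

View pics/app.png

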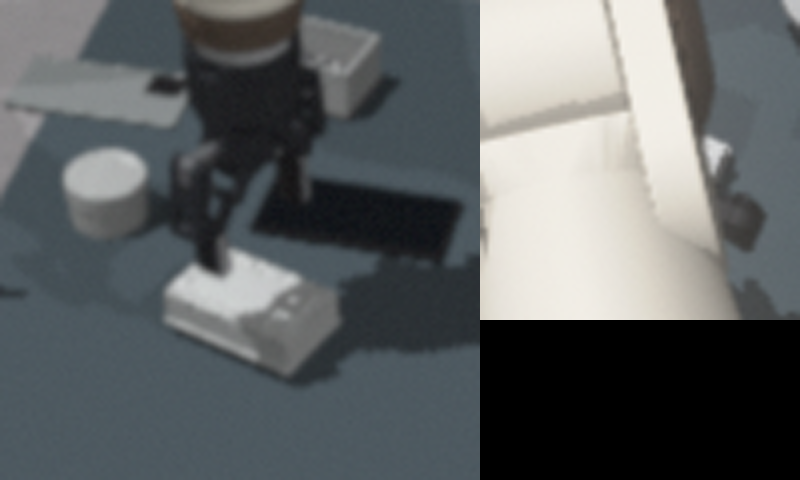

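The side crop shows the open fingers straddling the pair, the near tip at about (215,268) in the crop and still above the cap. The top view is hidden by the arm. I'll go down.

```bash
python3 -m handwheel '{"gripper":[1,1,1,1,1,1,1,1],"slide":[[-1,2,15],[0,0,15],[0,0,15],[0,0,12],[0,0,12],[0,0,10],[0,0,0],[0,0,0]],"yaw":[0,0,0,0,0,0,0,0]}'
python3 -c "
from h import *
o=sensors.get_obs();print(o['ee_pos'],o['tcp_rot'],o['wrist_force'])"
```

```text
time: 5.03
ee_pos: [0.5552, 0.1364, 0.0024]
tcp_rot: [-180.0, -0.0, 158.6]
wrist_force: [0.4, 0.7, 0.1]
opening: 0.0852
grasp_force: 0.0
[0.55517637 0.13638503 0.00239823] [-1.79987786e+02 -1.68183519e-02  1.58583516e+02] [0.40131325 0.74603008 0.05680541]
```

```bash
python3 -m handwheel '{"gripper":[1,0.6,0.5,0.4,0.2,-1,-1,-1],"slide":[[0,-1,3],[0,0,0],[0,0,0],[0,0,0],[0,0,0],[0,0,0],[0,0,0],[0,0,0]],"yaw":[0,0,0,0,0,0,0,0]}' 40
python3 -m handwheel '{"gripper":[-1,-1,-1,-1,-1],"slide":[[0,0,0],[0,0,0],[0,0,0],[0,0,0],[0,0,0]],"yaw":[0,0,0,0,0]}'
```

```text
time: 5.7
ee_pos: [0.5552, 0.1357, 0.0003]
tcp_rot: [180.0, 0.1, 158.6]
wrist_force: [-1.8, 0.3, 5.9]
opening: 0.0646
grasp_force: 44.7
time: 6.12
ee_pos: [0.5552, 0.1357, 0.0002]
tcp_rot: [180.0, 0.1, 158.6]
wrist_force: [-2.7, -1.5, 5.3]
opening: 0.0649
grasp_force: 44.7
```

```bash
python3 -m handwheel '{"gripper":[-1,-1,-1,-1,-1,-1,-1,-1],"slide":[[0,0,-3],[0,0,-5],[0,0,-7],[0,0,-7],[0,0,-7],[0,0,-6],[0,0,-5],[0,0,0]],"yaw":[0,0,0,0,0,0,0,0]}'
python3 - <<'E'
from h import *
c=snap('side')
o=cv2.resize(c['img'][180:270,210:310],None,fx=6,fy=6,interpolation=cv2.INTER_CUBIC)
cv2.imwrite('pics/lift.png',o[:,:,::-1]);o=sensors.get_obs();print(o['ee_pos'],o['wrist_force'],o['opening'],o['grasp_force'])
E
```

```text
time: 6.78
ee_pos: [0.5555, 0.1357, 0.0408]
tcp_rot: [179.9, 0.1, 158.6]
wrist_force: [0.1, 0.1, -1.8]
opening: 0.0646
grasp_force: 44.7
[0.5552383  0.13567227 0.04001409] [ 0.0038147   0.31252893 -1.22437394] 0.06485055727685159 44.73509430885315
```

View pics/lift.png

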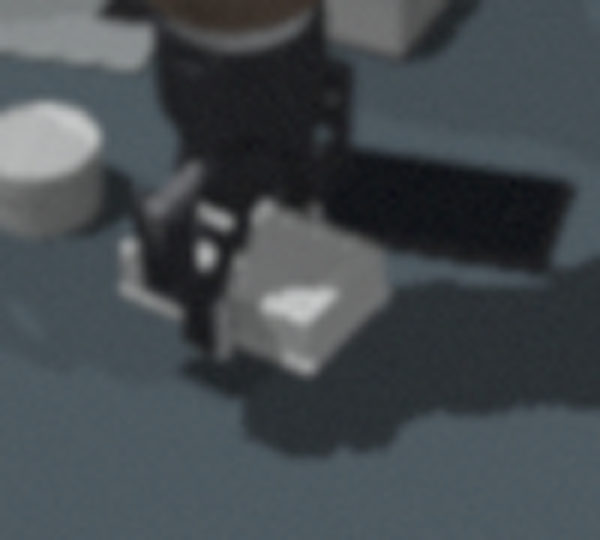

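The side crop shows the pair lifted together and level, rim ends at (125,290) and (300,365), clear of its shadow. The wrist carries about 1.5 N, which matches both lids. Carry.

```bash
python3 -m handwheel '{"gripper":[-1,-1,-1,-1,-1,-1,-1,-1],"slide":[[0,0,-6],[0,0,-12],[0,0,-16],[0,0,-16],[0,0,-14],[0,0,-10],[0,0,-5],[0,0,0]],"yaw":[0,0,0,0,0,0,0,0]}'
python3 -m handwheel '{"gripper":[-1,-1,-1,-1,-1,-1,-1,-1],"slide":[[-2,-4,0],[-4,-8,0],[-6,-12,0],[-8,-16,0],[-9,-18,0],[-9,-18,0],[-9,-18,0],[-9,-18,0]],"yaw":[0,0,0,0,0,0,0,0]}'
python3 -m handwheel '{"gripper":[-1,-1,-1,-1,-1,-1,-1,-1],"slide":[[-9,-18,0],[-9,-18,0],[-9,-18,0],[-9,-18,0],[-9,-18,0],[-9,-18,0],[-8,-16,0],[-6,-12,0]],"yaw":[0,0,0,0,0,0,0,0]}'
python3 -m handwheel '{"gripper":[-1,-1,-1,-1,-1,-1,-1,-1],"slide":[[-4,-8,0],[-2,-5,0],[0,-2,0],[0,0,0],[0,0,0],[0,0,0],[0,0,0],[0,0,0]],"yaw":[0,0,0,-0.03,-0.05,-0.04,0,0]}'
python3 -c "
from h import *
o=sensors.get_obs();print(o['ee_pos'],o['tcp_rot'],o['wrist_force'])
c=snap('side');t=snap('top')
o=np.zeros((480,800,3),np.uint8)
o[:,:480]=cv2.resize(c['img'][110:210,220:320],(480,480),interpolation=cv2.INTER_CUBIC)
o[:320,480:]=cv2.resize(t['img'][130:210,310:390],(320,320),interpolation=cv2.INTER_CUBIC)
cv2.imwrite('pics/over.png',o[:,:,::-1])"
```

```text
time: 7.5
ee_pos: [0.5554, 0.1357, 0.1197]
tcp_rot: [179.9, 0.1, 158.6]
wrist_force: [-0.5, 0.4, -1.5]
opening: 0.0643
grasp_force: 44.7
time: 8.17
ee_pos: [0.5656, 0.0086, 0.1176]
tcp_rot: [-180.0, -0.1, 158.5]
wrist_force: [0.6, -0.2, -1.5]
opening: 0.0647
grasp_force: 44.7
time: 8.83
ee_pos: [0.579, -0.1432, 0.1176]
tcp_rot: [-180.0, -0.1, 158.5]
wrist_force: [1.0, -0.0, -0.6]
opening: 0.0647
grasp_force: 44.7
time: 9.5
ee_pos: [0.5798, -0.1561, 0.1183]
tcp_rot: [180.0, -0.0, 165.4]
wrist_force: [0.5, 0.2, -1.5]
opening: 0.0644
grasp_force: 44.7
[ 0.57979563 -0.15612817  0.11831471] [ 1.79994383e+02 -1.93816016e-03  1.65434258e+02] [ 0.45029661  0.24096884 -1.46618666]
```

View pics/over.png

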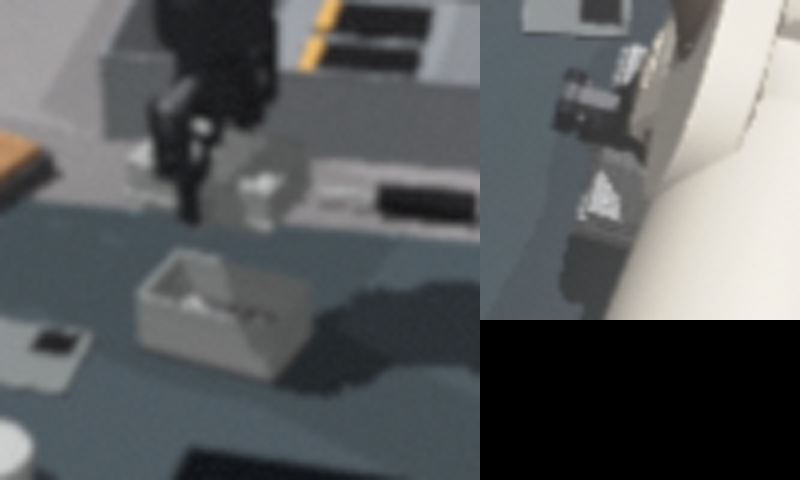

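The side crop shows the pair held about 5 cm above the tin, level and parallel to it. The tin's mouth corners are at (140,290) and (310,285) in the crop. The last horizontal correction is tool (-5.6, -12.9) mm, then I go down.

```bash
python3 -m handwheel '{"gripper":[-1,-1,-1,-1,-1,-1,-1,-1],"slide":[[-1.6,-3,0],[-2,-5,0],[-2,-5,0],[0,0,10],[0,0,14],[0,0,14],[0,0,14],[0,0,8]],"yaw":[0,0,0,0,0,0,0,0]}'
python3 -m handwheel '{"gripper":[-1,-1,-1,-1,-1,-1,-1,-1],"slide":[[0,0,4],[0,0,4],[0,0,3],[0,0,3],[0,0,2],[0,0,0],[0,0,0],[0,0,0]],"yaw":[0,0,0,0,0,0,0,0]}'
python3 -c "
from h import *
o=sensors.get_obs();print(o['ee_pos'],o['tcp_rot'],o['wrist_force'],o['torque'])"
```

```text
time: 10.27
ee_pos: [0.5811, -0.1707, 0.0557]
tcp_rot: [180.0, -0.1, 165.4]
wrist_force: [0.4, 0.3, -1.9]
opening: 0.0647
grasp_force: 44.7
time: 10.93
ee_pos: [0.5822, -0.1708, 0.0426]
tcp_rot: [180.0, 0.0, 165.5]
wrist_force: [0.6, 0.1, -1.7]
opening: 0.0647
grasp_force: 44.7
[ 0.58216458 -0.17075572  0.04263958] [1.79999625e+02 3.07564474e-02 1.65459731e+02] [ 0.59262332  0.12755374 -1.70597563] [-0.00887191  0.02444854 -0.00178074]
```

```bash
python3 -m handwheel '{"gripper":[-1,-1,-1,-1],"slide":[[0,0,2],[0,0,2],[0,0,0],[0,0,0]],"yaw":[0,0,0,0]}'
python3 -m handwheel '{"gripper":[-1,-1,-1,-1,-1],"slide":[[0,0,1.5],[0,0,1.5],[0,0,1],[0,0,0],[0,0,0]],"yaw":[0,0,0,0,0]}'
```

```text
time: 11.27
ee_pos: [0.5819, -0.1706, 0.038]
tcp_rot: [180.0, -0.0, 165.5]
wrist_force: [1.1, 0.4, -3.0]
opening: 0.0649
grasp_force: 44.9
time: 11.68
ee_pos: [0.5821, -0.1706, 0.0343]
tcp_rot: [180.0, 0.0, 165.5]
wrist_force: [1.2, 1.1, -0.6]
opening: 0.0647
grasp_force: 45.3
```

```bash
python3 -m handwheel '{"gripper":[-1,-1,-1,-1],"slide":[[0,0,0.7],[0,0,0],[0,0,0],[0,0,0]],"yaw":[0,0,0,0]}'
python3 -c "
from h import *
o=sensors.get_obs();print(o['ee_pos'],o['tcp_rot'],o['wrist_force'],o['torque'])
c=snap('side');cv2.imwrite('pics/seat.png',cv2.resize(c['img'][140:205,225:305],(800,650))[:600,:,::-1])"
```

```text
time: 12.02
ee_pos: [0.5821, -0.1706, 0.0343]
tcp_rot: [180.0, 0.0, 165.5]
wrist_force: [-1.0, 3.2, 5.5]
opening: 0.0643
grasp_force: 45.9
[ 0.58210214 -0.1706099   0.03425081] [1.79984054e+02 3.17818453e-02 1.65465628e+02] [-0.9619997   3.18970042  5.48822527] [0.73081817 0.2766415  0.00699282]
```

View pics/seat.png

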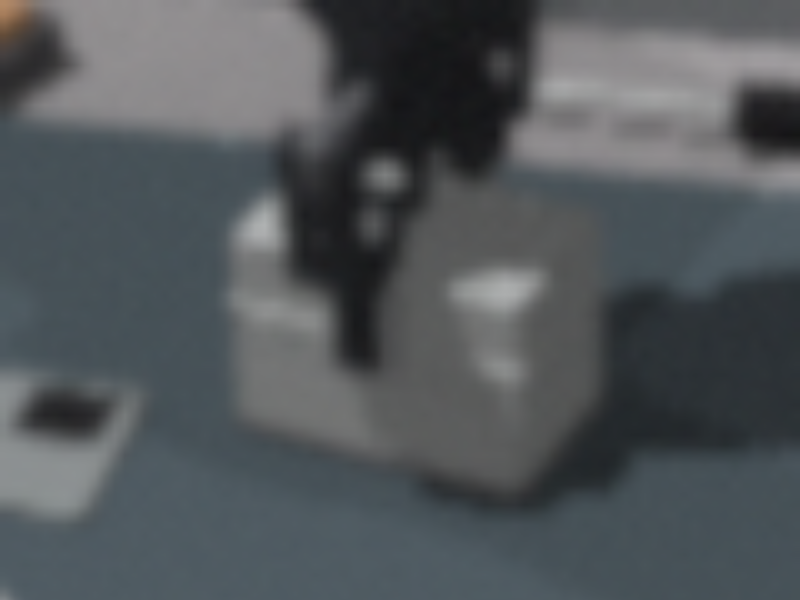

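The crop shows the rim lying on the tin's edge from (230,300) through (510,370), with the outer lid still nested above it. TCP z stopped at 0.0343 (0.0342 expected) with an upward force of 5.5 N, so it is home. Release.

```bash
python3 -m handwheel '{"gripper":[0.6,0.7,0.85,1,1,1,1,1],"slide":[[0,0,-0.5],[0,0,0],[0,0,0],[0,0,0],[0,0,0],[0,0,0],[0,0,0],[0,0,0]],"yaw":[0,0,0,0,0,0,0,0]}'
python3 -m handwheel '{"gripper":[1,1,1,1],"slide":[[0,0,0],[0,0,0],[0,0,0],[0,0,0]],"yaw":[0,0,0,0]}'
python3 - <<'E'
from h import *
c=snap('side')
o=sensors.get_obs();print(o['ee_pos'],o['wrist_force'])
# finger tip height from seat.png
O,d=ray(c,225+35.8-.5,140+37-.5); n=np.array([.252,.968,0]);p0=np.array([.5821,-.1706,0])+n*.036
X=O+d*((p0-O)@n)/(d@n);print('tip',X)
E
```

```text
time: 12.73
ee_pos: [0.582, -0.1708, 0.034]
tcp_rot: [-180.0, -0.0, 165.5]
wrist_force: [-0.9, -0.1, -0.2]
opening: 0.0856
grasp_force: 0.0
time: 13.07
ee_pos: [0.582, -0.1707, 0.0341]
tcp_rot: [-180.0, 0.0, 165.5]
wrist_force: [0.5, -0.1, -0.9]
opening: 0.0852
grasp_force: 0.0
[ 0.58197877 -0.17071398  0.03409894] [-0.77741336 -0.19017407  0.32059429]
tip [ 0.59595356 -0.13699679  0.04018048]
```

```bash
python3 -m handwheel '{"gripper":[1,1,1,1,1,1,1,1],"slide":[[0,0,-4],[0,0,-7],[0,0,-7],[0,0,-3],[0,0,0],[0,0,0],[0,0,0],[0,0,0]],"yaw":[0,0,0,0,0,0,0,0]}'
python3 -m handwheel '{"gripper":[0.6,0.5,0.4,0.3,-1,-1,-1,-1],"slide":[[0,0,0],[0,0,0],[0,0,0],[0,0,0],[0,0,0],[0,0,0],[0,0,0],[0,0,0]],"yaw":[0,0,0,0,0,0,0,0]}' 25
python3 -m handwheel '{"gripper":[-1,-1,-1,-1],"slide":[[0,0,0],[0,0,0],[0,0,0],[0,0,0]],"yaw":[0,0,0,0]}'
```

```text
time: 13.78
ee_pos: [0.5818, -0.1707, 0.0548]
tcp_rot: [180.0, -0.0, 165.5]
wrist_force: [-0.1, 0.8, 0.6]
opening: 0.0854
grasp_force: 0.0
time: 14.45
ee_pos: [0.582, -0.1707, 0.055]
tcp_rot: [180.0, -0.0, 165.5]
wrist_force: [0.1, 0.9, 0.9]
opening: 0.0618
grasp_force: 27.9
time: 14.78
ee_pos: [0.582, -0.1707, 0.0551]
tcp_rot: [-180.0, 0.0, 165.5]
wrist_force: [0.5, -0.3, -0.7]
opening: 0.0614
grasp_force: 27.9
```

The opening reads 61.5 mm, which is the outer lid's width. Lift slowly and check the load.

```bash
python3 -m handwheel '{"gripper":[-1,-1,-1,-1,-1,-1,-1,-1],"slide":[[0,0,-1],[0,0,-2],[0,0,-2],[0,0,-3],[0,0,-3],[0,0,-4],[0,0,-5],[0,0,-5]],"yaw":[0,0,0,0,0,0,0,0]}'
python3 -m handwheel '{"gripper":[-1,-1,-1,-1,-1,-1,-1,-1],"slide":[[0,0,-6],[0,0,-10],[0,0,-14],[0,0,-14],[0,0,-12],[0,0,-9],[0,0,-6],[0,0,-4]],"yaw":[0,0,0,0,0,0,0,0]}'
python3 -m handwheel '{"gripper":[-1,-1,-1,-1,-1,-1,-1,-1],"slide":[[0,0,0],[0,0,0],[0,0,0],[0,0,0],[0,0,0],[0,0,0],[0,0,0],[0,0,0]],"yaw":[0,0,0,0,0,0,0,0]}'
python3 - <<'E'
from h import *
c=snap('side');t=snap('top')
o=np.zeros((480,800,3),np.uint8)
o[:,:480]=cv2.resize(c['img'][100:200,220:320],(480,480),interpolation=cv2.INTER_CUBIC)
o[:320,480:]=cv2.resize(t['img'][130:210,310:390],(320,320),interpolation=cv2.INTER_CUBIC)
cv2.imwrite('pics/end.png',o[:,:,::-1])
E
```

```text
time: 15.45
ee_pos: [0.582, -0.1708, 0.0807]
tcp_rot: [180.0, 0.0, 165.5]
wrist_force: [0.2, 0.5, -0.7]
opening: 0.0615
grasp_force: 27.8
time: 16.12
ee_pos: [0.5822, -0.1708, 0.1561]
tcp_rot: [-180.0, 0.0, 165.5]
wrist_force: [0.0, -0.1, -0.9]
opening: 0.0615
grasp_force: 27.8
time: 16.78
ee_pos: [0.5819, -0.1707, 0.155]
tcp_rot: [-180.0, -0.0, 165.5]
wrist_force: [-1.1, -0.3, -1.1]
opening: 0.0615
grasp_force: 27.8
```

View pics/end.png

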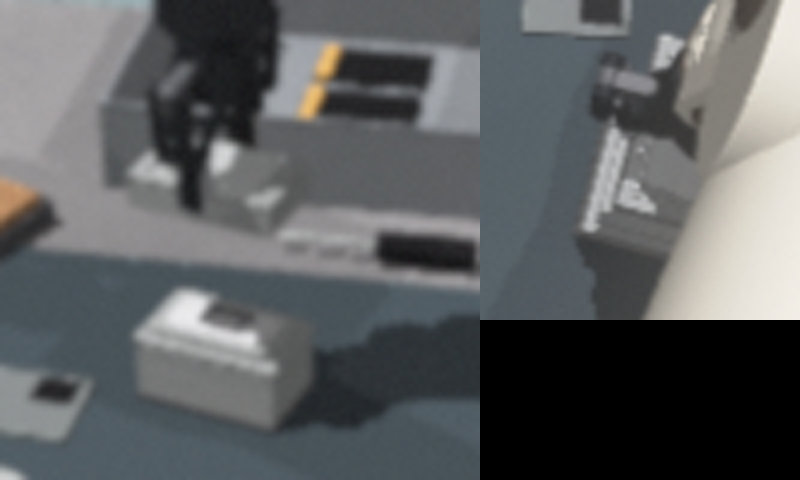

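The outer lid is held level in the fingers at about (210,185) in the crop. The inner lid, with its wire pull at (230,315), sits flat in the tin with its rim all round the edge, and the tin has not visibly moved. Hand in.

```bash
python3 -c "
from workcell import ticket
print(ticket.job_done())"
```

```text
the job is handed in; nothing more can be done
None
```

The job is handed in: in the last picture the inner lid sits home in the tin, and the gripper holds the outer lid level about 10 cm above it; no verdict was returned.

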